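# Set a bar blank against the stop of a V-block clamp

## Robot

A 6-joint arm with a two-finger parallel gripper is mounted at the origin on the work surface. World frame = base frame: x ahead of the robot, y to its left, z up, the work surface at z = 0. Lengths are in m, angles in degrees, forces in N, time in s.
With the tool pointing down it reaches from about 0.35 to 0.925 m from the base axis. Payload 6.4 kg.
Tool frame: the origin (TCP) lies midway between the tips of the shut fingers; the grasp point (between the pads) lies r.tcp_to_grasp behind it (r.tcp_to_grasp is the distance from the TCP to the grasp point, in m); z points along the fingers, y is the line along which they close (so a half turn about z gives the same grasp; the last joint's range is limited). The gripper opens to 85 mm and grips with 20 to 120 N. Pads are 22 mm wide; open, the fingers measure 114 mm over their backs; the gripper's body (76 mm by 85 mm) begins 54 mm behind the grasp point. The pads swing forward as they close: fully open they stand 13 mm farther back than shut.
Start: joints at [-82.34, 14.043, 89.255, -0, 76.702, -9.975], TCP at [0.197, -0.619, 0.231] pointing down, gripper open.
Joint ranges: [-179.41, 179.41], [-58.25, 129.5], [7.25, 145.43], [-54.29, 234.29], [11.92, 165.04], [-157.13, 157.13]. Speed limits (degrees/s): [147.25, 147.25, 180, 180, 180, 180].

## Interface

Orientations are given as a 3x3 rotation matrix whose columns are the frame's x, y, z axes.
In Python, from station import r, move_gripper, solver, optics gives the robot as it stands. Calls block until the motion is done:
- r.move_pose(position, orientation): joint-space move of the TCP to a pose.
- r.line_to(position, orientation=None, max_speed=0.15, guard=None): straight line of the TCP; orientation=None keeps the orientation; max_speed is the mean speed in m/s. With guard (N) it stops when the force on the tool has changed by that much, and returns True; else False.
- r.goto_joints(angles): joint-space move.
- move_gripper(opening, f_grip=None): finger opening in m; f_grip is the grip in N (None keeps the last); returns when the fingers have stopped.
- r.sleep(seconds).
- solver.ik(position, orientation): joint angles nearest the present ones, or None.
- r.get_state(): the state.
- optics.read_camera(name): name is "scene" or "side" or "wrist"; returns the picture (384x512x3 uint8, red, green, blue); there is no depth.
- optics.get_calibration(name): a dict with "K" (3x3 intrinsics, pixels), "T" (4x4, takes a point from camera to world coordinates). Camera axes: x right, y down, z forward; pixel columns grow to the right and rows downward; lengths in m; the calibration is good to about 2 mm. A picture is of the moment at which its call begins: read the wrist's pose just before it. get_calibration takes no time and is no camera call; for the wrist camera it gives the pose at the moment of the call.
A pose or a line that the arm cannot do raises r.PlanningError and nothing moves.
- r.hand_in(): hands the job in; it is judged then, once.
The state is a dict: "time_s": time; "qpos": joint angles; "qd": joint speeds; "tau": joint torques, N m; "ee_pos": TCP position; "orientation": TCP orientation; "wrist_force": force on the tool from outside, world axes, zero at the start; "wrist_torque": the same for the moment, N m; "width": finger opening in m; "finger_force": force on a finger pad.
Only numpy, scipy, OpenCV 4.12 (cv2) and the standard library are available. Lean on these libraries where they do the work, as an engineer would, in place of code of your own. Each camera call takes 0.05 s, during which the arm holds its last target. There are 200 camera calls.

## Task

Get the silver-grey aluminium bar clamped in the V-block fixture, ready for marking out: first lay it in the open end of the groove, well short of the yellow stop, then gently push it along the groove under the raised clamp arm until its end is fully home against the stop, and only then shut the red-handled toggle clamp on it. The clamp may start shut, so open it first if it is. Leave the copper bar in the rack.

Things in the scene. Friction and masses are not known exactly. Their poses are not given: they have to be found in the camera images.
- bar_mid (a point): Centre of the loose bare aluminium round bar, 32 mm in diameter, 140 mm long, about 0.2 to 0.45 kg; x runs along the bar (both ends alike; it may be rolled about x). It starts in one of the rack's two places, level, its axis 42 mm above the table. Sliding it along the groove takes about 3 to 11 N, unevenly.
- copper_mid (a point): Centre of the copper-coloured bar, same size, 0.95 kg, that lies in the rack's other place and must stay there.
- rack: Light wooden rack; origin under its centre, x along the bars. Base board 130 x 150 mm, 10 mm thick. Its two places lie at y = -42 and +42 mm; each carries a bar on two V-notches at x = -48 and +48 mm (14 mm thick); between them the bar is free down to the board.
- fixture: Green base plate, x from -120 to 123 mm, y from -79 to +39 mm, top 12 mm above the table, with two dark steel V-blocks in line along x: x from -108 to -58 mm and from 2 to 107 mm (the stop), an open gap between them down to the plate. Origin on the table under the groove's axis (y = 0); x points along the groove to the stop, z up.
- stop_face (a point): Point on the groove's axis, 52 mm above the table, on the stop face that the bar's end must meet; axes as the fixture. A seated bar's axis is at this height; the V walls end 9 mm below it, the blocks reach 22 mm to each side. A bar centred at x = -135 mm from here rests on both V-blocks, the gap under its middle; home, its centre is at x = -70 mm.
- stop: The rigid yellow stop at the end of the groove, 14 mm thick, 44 mm wide, its top 62 mm above the table; origin under the middle of its groove-side face, on the base plate; axes as the fixture.
- clamp (a joint): Clamp angle, rad: 0 = fully shut (arm level, pad 4 mm lower than a seated bar's top: groove blocked), about 0.08 = shut on a seated bar, 0.9 = open (arm raised, groove free). Its weighted handle goes over centre: above about 0.42 it falls open by itself, below it falls shut; about 1 N at the handle moves it. Starts shut or open, at rest within 2 s of the start.
- clamp_pivot (a point): Pivot of the clamp, its axis along the groove: 22 mm before the stop face, 50 mm to -y of the groove's axis, 70 mm above the table; axes as the fixture. The arm reaches 63 mm from it to +y, its top 19 mm above the pivot when shut. A handle rises from it.
- handle_end (a point): Free end of the clamp handle, 100 mm from the pivot; it moves with the clamp. Its red grip is 16 mm thick, the upper 60 mm. Shut, the handle leans 0.3 rad from upright to the fixture's +y (over the groove); open, 0.6 rad to -y. Push it to -y to open, to +y to shut.
Not all that is in view belongs to the job. Of the things that look like the part that bears bar_mid, the smallest one is meant.

How it is judged:
By the outcome, as a careful person would: the job done as asked, in the order asked, and still so for the second after the job is handed in, with the robot touching nothing.
It also fails if it takes over 69 s, if anything falls off the work surface, if the arm or the gripper's body presses on something with over 40 N, if the wrist force passes 120 N, or if a joint passes its speed limit or range.

## Working session

There is one attempt and no reset: what is moved stays moved. The work goes in short steps, each a Python script; the robot and the scene stay as the last script left them, time stands still between calls to the robot, and variables do not carry over. Pictures are saved under pics/ and viewed, at most 10 in all, crops included, and the job is handed in when it is done.

```bash
ls; mkdir -p pics
python3 - <<'E'
from station import r,optics
import cv2,numpy as np
r.sleep(0.5)
for n in("scene","side"):
    im=optics.read_camera(n); cv2.imwrite(f"pics/{n}0.png",im[:,:,::-1])
    c=optics.get_calibration(n); print(n,np.round(c["K"],1).tolist(),np.round(c["T"],3).tolist())
a=[cv2.imread(f"pics/{n}0.png") for n in("scene","side")]
print(r.tcp_to_grasp, r.get_state()["time_s"])
E
```

```text
pics
scene [[371.8, 0.0, 258.3], [0.0, 371.8, 187.5], [0.0, 0.0, 1.0]] [[0.105, 0.571, -0.815, 1.358], [0.994, -0.054, 0.09, 0.026], [0.007, -0.819, -0.573, 0.749], [0.0, 0.0, 0.0, 1.0]]
side [[419.9, 0.0, 260.3], [0.0, 419.9, 196.5], [0.0, 0.0, 1.0]] [[-0.683, -0.555, 0.475, 0.012], [-0.731, 0.522, -0.44, 0.533], [-0.004, -0.648, -0.762, 0.872], [0.0, 0.0, 0.0, 1.0]]
0.0187 0.6
```

View pics/scene0.png

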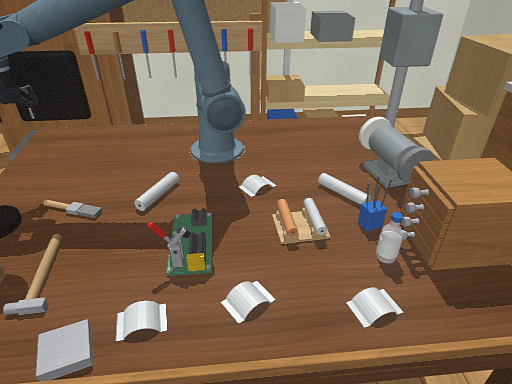

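View pics/side0.png

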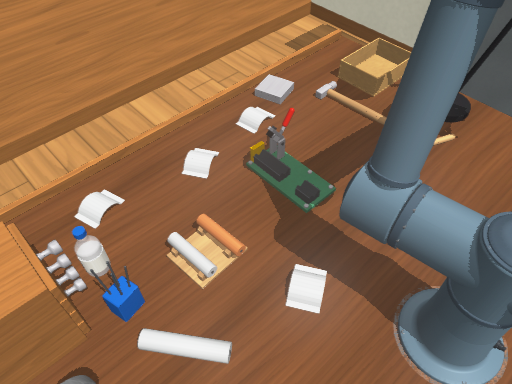

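The aluminium bar candidates in the scene view are the grey bar in the rack (315,216), a white roll at (157,190) and a white roll at (343,190). The curved sheets at (258,185), (142,320), (248,300) and (375,306) are only shells. The rack bar is the smallest and lies beside the copper bar (287,217), so it fits the description. The clamp handle leans to the left (-y), so it looks open. I'll confirm both in one crop.

```bash
cat > h.py <<'E'
import cv2,numpy as np
from station import r,move_gripper,solver,optics
def plane(c,uv,z):
    uv=np.atleast_2d(uv).astype(float); d=np.c_[uv,np.ones(len(uv))]@np.linalg.inv(c["K"]).T@c["T"][:3,:3].T
    o=c["T"][:3,3]; return o+d*((z-o[2])/d[:,2:])
def proj(c,P):
    p=(np.atleast_2d(P)-c["T"][:3,3])@c["T"][:3,:3]@c["K"].T; return p[:,:2]/p[:,2:]
def mask(im,lo,hi):
    h=cv2.cvtColor(im,cv2.COLOR_RGB2HSV); return cv2.inRange(h,lo,hi)
def big(m):
    cs,_=cv2.findContours(m,cv2.RETR_EXTERNAL,cv2.CHAIN_APPROX_NONE); return max(cs,key=cv2.contourArea)[:,0]
GREEN=((60,80,30),(90,255,255)); COP=((5,110,90),(14,255,255)); YEL=((22,170,120),(32,255,255)); RED=((0,190,120),(5,255,255))
E
python3 - <<'E'
from h import *
S={}
for n in("scene","side"):
    im=cv2.imread(f"pics/{n}0.png")[:,:,::-1].copy(); c=optics.get_calibration(n)
    g=mask(im,*GREEN); p=plane(c,big(g),.012)[:,:2].astype(np.float32)
    print(n,"plate",cv2.minAreaRect(p))
    y=big(mask(im,*YEL)); print("yel",y.mean(0),plane(c,y.mean(0),.05)[0])
    rd=big(mask(im,*RED)); print("red",rd.min(0),rd.max(0))
    h=cv2.cvtColor(im,cv2.COLOR_RGB2HSV); pts=[(287,217),(315,216)] if n=="scene" else [(220,233),(192,254)]
    for q in pts: print(q,h[q[1],q[0]],plane(c,q,.05)[0])
a=cv2.imread("pics/scene0.png")[170:290,130:340]; b=cv2.imread("pics/side0.png")[100:290,150:340]
a=cv2.resize(a,(570,326),interpolation=2);b=cv2.resize(b,(570,570)); 
cv2.imwrite("pics/crop1.png",cv2.hconcat([cv2.resize(cv2.imread("pics/scene0.png")[180:285,140:240],(380,400),interpolation=2),cv2.resize(cv2.imread("pics/scene0.png")[190:250,265:335],(400,400),interpolation=2)]))
E
```

```text
scene plate ((0.5587329864501953, -0.07911989092826843), (0.1157156378030777, 0.24508678913116455), 89.79435729980469)
yel [195.63492063 261.3968254 ] [ 0.67624806 -0.05818947  0.05      ]
red [148 222] [165 237]
(287, 217) [ 14 128 225] [0.52316724 0.20385444 0.05      ]
(315, 216) [ 84   6 223] [0.52654403 0.28729724 0.05      ]
side plate ((0.5401004552841187, -0.07922325283288956), (0.11636614799499512, 0.2265724390745163), 89.09557342529297)
yel [257.77419355 145.5483871 ] [ 0.670471   -0.06858713  0.05      ]
red [283 108] [294 125]
(220, 233) [ 13 150 239] [0.50759596 0.20579289 0.05      ]
(192, 254) [ 60   1 236] [0.50604239 0.29055355 0.05      ]
```

View pics/crop1.png

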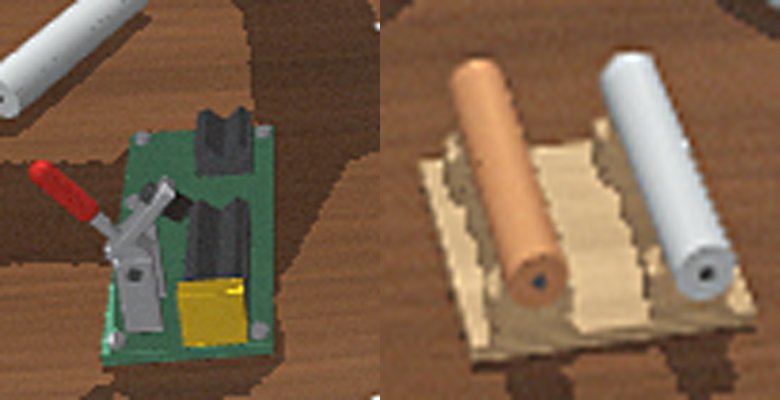

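The bar at crop (665,175), beside the copper one, is the aluminium bar. The handle leans to -y and the arm is raised, so the clamp is open. Next I'll look from near with the wrist camera at the fixture, then at the rack.

Run:
```python
from h import *
s=r.get_state(); c=optics.get_calibration("wrist"); R0=np.array(s["orientation"])
off=R0.T@(c["T"][:3,3]-s["ee_pos"]); Rc=R0.T@c["T"][:3,:3]; print("off",off.round(3),"\n",Rc.round(3),R0.round(2).tolist())
R=np.array([[1,0,0],[0,-1,0],[0,0,-1.]])
if R0[0,0]<0 : R=np.diag([-1,1,-1.])
print(solver.ik([.5,.25,.05],R),solver.ik([.56,-.06,.2],R))
def look(t,h,name):
    fwd=(R@Rc)[:,2]; cam=np.array(t)-fwd*(h/abs(fwd[2])); p=cam-R@off; print("tcp",p.round(3))
    r.move_pose(p,R); r.sleep(.2); c=optics.get_calibration("wrist"); im=optics.read_camera("wrist")
    cv2.imwrite(f"pics/{name}.png",im[:,:,::-1]); np.savez(f"pics/{name}.npz",K=c["K"],T=c["T"])
look([.56,-.08,.03],.38,"wfix"); look([.51,.25,.04],.34,"wrack")
print(r.get_state()["time_s"],c["K"])
cv2.imwrite("pics/w1.png",cv2.resize(cv2.hconcat([cv2.imread("pics/wfix.png"),cv2.imread("pics/wrack.png")]),(800,300)))
```

```text
off [ 0.078  0.    -0.142] 
 [[ 0.001 -0.952 -0.305]
 [ 1.     0.001  0.   ]
 [ 0.    -0.305  0.952]] [[0.95, 0.3, -0.0], [0.3, -0.95, 0.0], [-0.0, -0.0, -1.0]]
[ 1.49447494e+01  1.56819088e+01  1.08387038e+02 -2.54444375e-14
  5.59310529e+01  1.04944749e+02] [-1.76482033e+01  4.23162301e+00  1.03683291e+02 -2.54444375e-14
  7.20850855e+01  7.23517967e+01]
tcp [ 0.604 -0.08   0.268]
tcp [0.541 0.25  0.238]
4.7833 [[327.34145981   0.         256.29181977]
 [  0.         327.34145981 191.23704295]
 [  0.           0.           1.        ]]
```

View pics/w1.png

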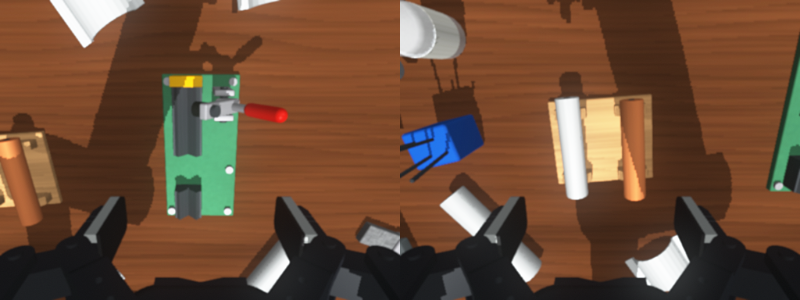

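The left view (wrist over the fixture) shows the plate at (165-238, 75-217), the stop at (185,82) and the open handle at (265,113). The right view shows the aluminium bar from (568,98) to (577,198) and the copper bar at (632,150).

Run:
```python
from h import *
def ld(n): return cv2.imread(f"pics/{n}.png")[:,:,::-1].copy(),dict(np.load(f"pics/{n}.npz"))
im,c=ld("wfix"); b=big(mask(im,*GREEN)); print("plate",cv2.minAreaRect(plane(c,b,.012)[:,:2].astype(np.float32)))
y=big(mask(im,*YEL)); print("yel",cv2.minAreaRect(plane(c,y,.062)[:,:2].astype(np.float32)))
rd=big(mask(im,*RED)); print("red",plane(c,[rd[rd[:,0].argmax()],rd[rd[:,0].argmin()]],.145))
im,c=ld("wrack")
h=cv2.cvtColor(im,cv2.COLOR_RGB2HSV)
al=cv2.inRange(h,(0,0,110),(180,45,255)); al[:, :180]=0; al[:,260:]=0;al[:115]=0;al[262:]=0
co=cv2.inRange(h,(3,130,80),(14,255,255)); co[:,:270]=0;co[:,330:]=0;co[:115]=0;co[265:]=0
for n,m in(("al",al),("cop",co)):
    p=plane(c,big(m),.042)[:,:2].astype(np.float32); print(n,cv2.minAreaRect(p),cv2.boundingRect(big(m)))
```

```text
plate ((0.5451343655586243, -0.0806097686290741), (0.11640601605176926, 0.2261718064546585), 89.68124389648438)
yel ((0.6649031043052673, -0.061804335564374924), (0.014909830875694752, 0.04124553129076958), 0.00880035012960434)
red [[ 0.63390078 -0.17176302  0.145     ]
 [ 0.64041408 -0.1265812   0.145     ]]
al ((0.5082946419715881, 0.28762224316596985), (0.14944086968898773, 0.03212656080722809), 4.046822547912598) (198, 124, 43, 132)
cop ((0.5070766806602478, 0.19953854382038116), (0.17088788747787476, 0.06888232380151749), 0.6891965866088867) (270, 115, 60, 150)
```

```bash
cat >> h.py <<'E'
def RY(d):
    a=np.radians(d); return np.array([[np.cos(a),np.sin(a),0],[np.sin(a),-np.cos(a),0],[0,0,-1.]])
def fx(x,y,z):
    a=np.radians(-.25); return [.5505+x*np.cos(a)-y*np.sin(a),-.0605+x*np.sin(a)+y*np.cos(a),z]
RF=RY(-.25)
def st(m=""):
    s=r.get_state(); print(m,round(s["time_s"],2),np.round(s["ee_pos"],4),"F",np.round(s["wrist_force"],1),"w",round(s["width"],4),np.round(s["finger_force"],1))
def snap(n,name):
    c=optics.get_calibration(n); im=optics.read_camera(n); cv2.imwrite(f"pics/{name}.png",im[:,:,::-1]); np.savez(f"pics/{name}.npz",K=c["K"],T=c["T"])
E
python3 - <<'E'
from h import *
R=RY(4.05); p=[.5125,.2878]
r.move_pose(p+[.13],R); move_gripper(.062)
print(r.line_to(p+[.021],R,max_speed=.12,guard=15)); st("down")
move_gripper(.02,f_grip=50); st("grip")
r.line_to(p+[.15],R,max_speed=.12); r.sleep(.2); st("lift"); snap("scene","s2")
r.move_pose(fx(-28,0,0)[:0] or fx(-.028,0,.15),RF); r.sleep(.2); st("over"); snap("scene","s3"); snap("side","d3"); 
cv2.imwrite("pics/v3.png",cv2.hconcat([cv2.resize(cv2.imread("pics/s3.png")[140:290,130:340],(400,286)),cv2.resize(cv2.imread("pics/d3.png")[80:260,150:400],(397,286))]))
E
```

```text
False
down 6.75 [0.5133 0.2881 0.0219] F [0.5 0.6 0.9] w 0.0619 0.0
grip 7.13 [0.5131 0.2884 0.022 ] F [-1.5  1.7  4.6] w 0.0308 49.3
lift 8.56 [0.5121 0.2877 0.1492] F [ 0.4  0.5 -3.8] w 0.0307 49.7
over 10.12 [ 0.5227 -0.0594  0.15  ] F [-0.7  0.4 -3.8] w 0.0305 49.7
```

View pics/v3.png

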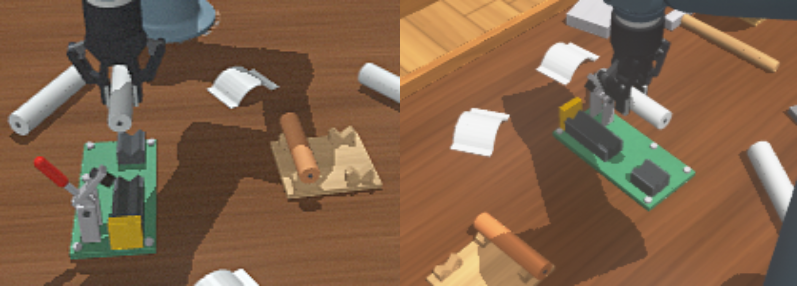

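The bar is held over the open end of the groove (left view, 120,100) and the copper bar is still in the rack (298,148). I'll lower it with a force guard.

Run:
```python
from h import *
r.line_to(fx(-.028,0,.042),RF,max_speed=.1); r.sleep(.2); st("above")
print(r.line_to(fx(-.028,0,.029),RF,max_speed=.02,guard=6)); r.sleep(.2); st("touch"); snap("side","d4"); snap("scene","s4")
cv2.imwrite("pics/v4.png",cv2.hconcat([cv2.resize(cv2.imread("pics/s4.png")[170:290,130:240],(390,425)),cv2.resize(cv2.imread("pics/d4.png")[100:230,220:345],(410,425))]))
```

```text
above 11.65 [ 0.5229 -0.0605  0.0426] F [-0.1 -0.7 -3.7] w 0.0307 49.7
True
touch 12.36 [ 0.5225 -0.06    0.0321] F [1.9 1.8 4.7] w 0.0309 50.4
```

View pics/v4.png

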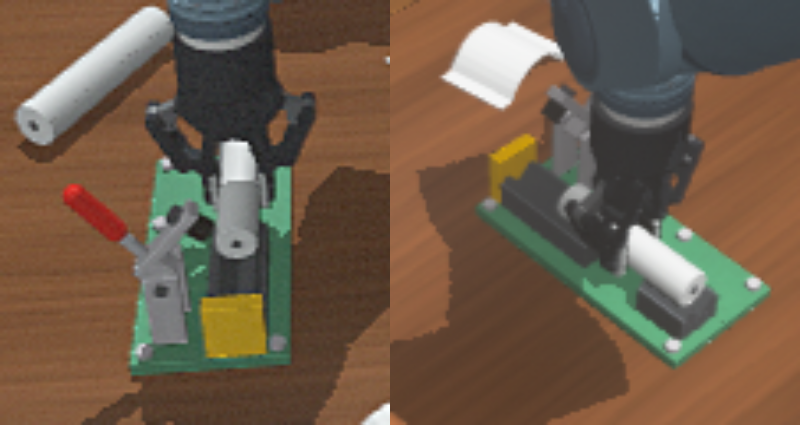

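Run:
```python
from h import *
move_gripper(.064); r.sleep(.3); st("rel")
r.line_to(fx(-.028,0,.12),RF,max_speed=.12); snap("scene","s5")
move_gripper(0.0,f_grip=30)
r.move_pose(fx(-.140,0,.12),RF); r.line_to(fx(-.140,0,.049),RF,max_speed=.1); r.sleep(.2); st("behind")
print(r.line_to(fx(-.085,0,.049),RF,max_speed=.03,guard=16)); st("p1")
snap("side","d5")
cv2.imwrite("pics/v5.png",cv2.hconcat([cv2.resize(cv2.imread("pics/s5.png")[170:290,130:240],(390,425)),cv2.resize(cv2.imread("pics/d5.png")[100:230,220:345],(410,425))]))
```

```text
rel 13.18 [ 0.5209 -0.0597  0.031 ] F [ 0.6 -0.5 -0.5] w 0.0637 0.0
behind 16.32 [ 0.4111 -0.0601  0.0497] F [-0.1 -0.5  0.4] w 0.0002 0.0
False
p1 18.31 [ 0.4645 -0.06    0.0486] F [-5.1 -1.   3.5] w -0.0 2.7
```

View pics/v5.png

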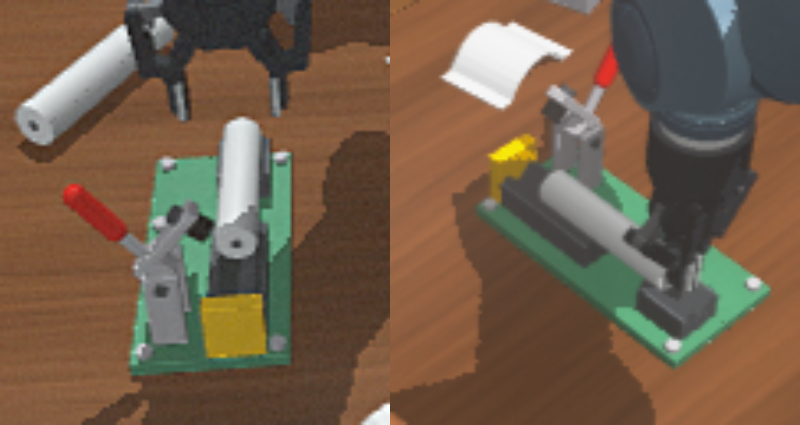

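The bar lies seated in the groove and the push has begun at about 5 N. I'll continue until it meets the stop.

Run:
```python
from h import *
print(r.line_to(fx(-.030,0,.049),RF,max_speed=.025,guard=14)); st("p2"); r.sleep(.3); st("p2"); snap("side","d6"); snap("scene","s6")
cv2.imwrite("pics/v6.png",cv2.hconcat([cv2.resize(cv2.imread("pics/s6.png")[170:290,130:240],(390,425),interpolation=2),cv2.resize(cv2.imread("pics/d6.png")[120:220,230:330],(410,425),interpolation=2)]))
```

```text
True
p2 19.93 [ 0.5065 -0.06    0.0482] F [-0.5 -0.4 -0.7] w 0.0001 0.0
p2 20.23 [ 0.505  -0.0596  0.0472] F [ 1.   0.  -0.1] w 0.0002 0.0
```

View pics/v6.png

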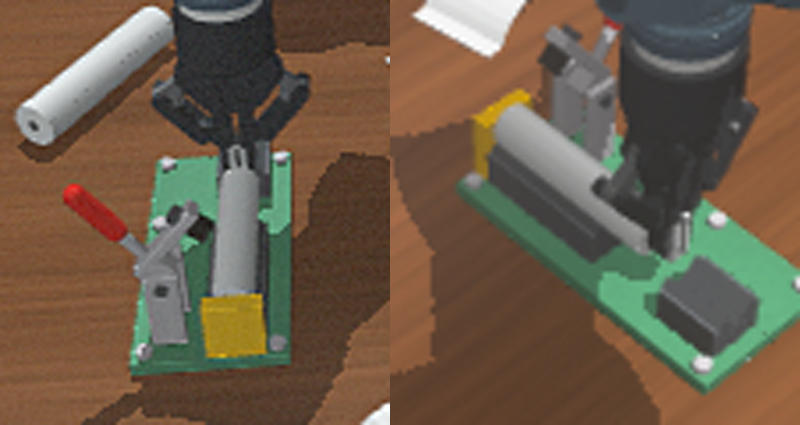

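The bar's end appears to meet the yellow stop (right view, 500,120). The tool backed off after the guard tripped, so I'll press again slowly to confirm.

Run:
```python
from h import *
r.line_to(fx(-.050,0,.049),RF,max_speed=.05); r.sleep(.2); st("b")
print(r.line_to(fx(-.034,0,.049),RF,max_speed=.012,guard=15)); st("p3")
r.line_to(fx(-.090,0,.049),RF,max_speed=.08); r.line_to(fx(-.090,0,.2),RF,max_speed=.15); st("up")
```

```text
b 20.77 [ 0.5006 -0.0603  0.049 ] F [ 0.3 -0.2  0.4] w 0.0003 0.0
True
p3 21.57 [ 0.5064 -0.06    0.0481] F [0.1 0.4 0.4] w 0.0002 0.0
up 23.44 [ 0.4599 -0.0598  0.1989] F [-0.5 -0.  -0.3] w -0.0002 0.0
```

Both pushes stopped at the same place (x = 0.5064–0.5065, as predicted for home). Now I'll shut the clamp.

Run:
```python
from h import *
r.line_to(fx(-.09,0,.24),RF); r.move_pose(fx(.085,-.175,.24),RF); r.line_to(fx(.085,-.175,.125),RF,max_speed=.15,guard=12); r.sleep(.2); st("low")
print(r.line_to(fx(.085,-.068,.125),RF,max_speed=.05,guard=12)); st("push"); r.sleep(.5)
r.line_to(fx(.085,-.12,.125),RF,max_speed=.1); r.line_to(fx(.085,-.15,.24),RF); r.move_pose(fx(-.02,-.30,.26),RF); r.sleep(1.); st("away")
snap("side","d7"); snap("scene","s7")
cv2.imwrite("pics/v7.png",cv2.hconcat([cv2.resize(cv2.imread("pics/s7.png")[170:290,130:340],(390,425),interpolation=2),cv2.resize(cv2.imread("pics/d7.png")[110:220,230:335],(410,425),interpolation=2)]))
```

```text
low 25.95 [ 0.6354 -0.2362  0.1264] F [ 0.2  0.2 -0.5] w 0.0 0.0
True
push 27.48 [ 0.6358 -0.1512  0.1272] F [-0.6 -0.9  3.1] w 0.0 1.9
away 31.12 [ 0.5292 -0.3605  0.26  ] F [ 0.4 -0.6 -0.1] w 0.0001 0.0
```

View pics/v7.png

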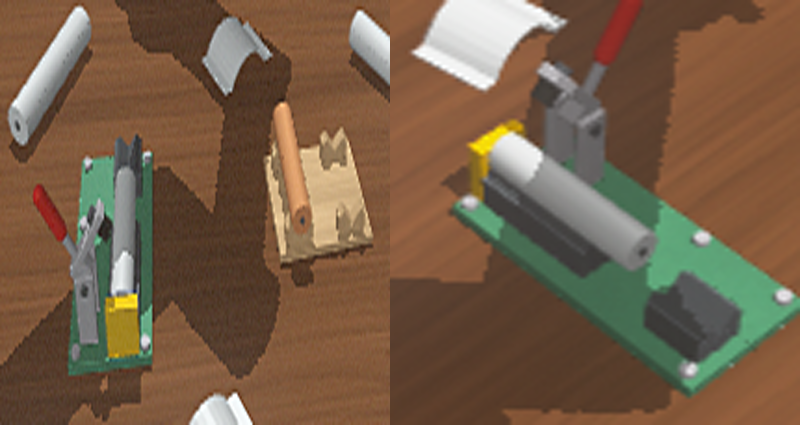

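The guard tripped before the handle went over centre and the handle fell back open. The bar is still home against the stop (right view, 500,140). I'll retry slower, contacting higher up the handle.

Run:
```python
from h import *
r.move_pose(fx(.085,-.16,.24),RF); r.line_to(fx(.085,-.16,.135),RF,max_speed=.15,guard=12); r.sleep(.2); st("low")
r.line_to(fx(.085,-.135,.135),RF,max_speed=.03)
for y in np.arange(-.12,-.064,.01):
    g=r.line_to(fx(.085,y,.135),RF,max_speed=.025,guard=20); st(f"{y:.3f} {g}")
    if g: break
r.sleep(.5); snap("side","d8"); snap("scene","s8")
cv2.imwrite("pics/v8.png",cv2.hconcat([cv2.resize(cv2.imread("pics/s8.png")[170:290,130:240],(390,425),interpolation=2),cv2.resize(cv2.imread("pics/d8.png")[90:220,230:335],(410,425),interpolation=2)]))
```

```text
low 33.0 [ 0.6355 -0.2213  0.1365] F [ 0.1 -0.1  0.6] w 0.0004 0.0
-0.120 False 34.73 [ 0.6352 -0.181   0.1352] F [-0.2 -1.1  0.7] w -0.0001 0.7
-0.110 False 35.28 [ 0.6348 -0.1703  0.1345] F [ 0.5 -0.4  0.4] w -0.0 0.2
-0.100 False 35.83 [ 0.635  -0.1606  0.1348] F [ 0.7  0.2 -0.4] w -0.0001 0.1
-0.090 False 36.38 [ 0.6351 -0.1506  0.1349] F [-0.1 -0.4  0.2] w -0.0003 0.0
-0.080 False 36.93 [ 0.6351 -0.1407  0.135 ] F [-0.5 -0.2  0.9] w 0.0001 0.0
-0.070 False 37.48 [ 0.6352 -0.1307  0.135 ] F [ 1.1 -0.  -0.4] w 0.0001 0.0
```

View pics/v8.png

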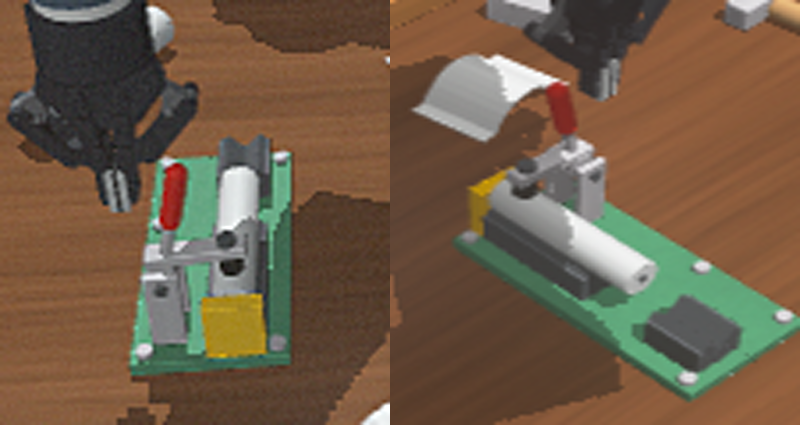

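The clamp is shut with its pad on the bar (left view, 232,250), the bar is home against the stop, and the handle leans to +y with the gripper clear of it. I'll retreat and hand in.

Run:
```python
from h import *
r.line_to(fx(.085,-.15,.16),RF,max_speed=.12); r.line_to(fx(.085,-.17,.26),RF); r.sleep(.5); st(); print(r.hand_in())
```

```text
40.27 [ 0.6347 -0.2309  0.2599] F [-0.1  0.9  0.8] w -0.0001 0.0
the job is handed in; nothing more can be done
None
```

Job handed in at 40.3 s: the aluminium bar is home against the yellow stop and clamped, and the copper bar was never touched; the clamp needed a second push, because the first stopped short and the handle fell back open.

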